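# Let the dipping stand down one ratchet notch

## Task

The two copper coupons on the ratchet dipping stand hang one notch too high in their beaker. With a fingertip push the pawl's thumb lever over so that the pawl lifts off the wheel and stays thrown back, press the crank knob down to turn the wheel backward, and push the pawl over again so that it drops in behind the next tooth: at the end the wheel must stand locked exactly one notch back, that tooth brought up to the pawl, never two notches and never wound up. Do not force the mechanism, do not touch the coupons, their hanger or the beaker, and leave the small things around where they stand.

Things in the scene. Friction and masses are not known exactly. Their poses are not given: they have to be found in the camera images.
- dip_stand: Ratchet dipping stand, fixed. Origin on the bench below the wheel centre, in the plane of wheel and pawl; x away from the robot, y left, z up. Base plate x -65 to 85, y -101 to 165 mm, top at z 12; wheel and pawl are on the front of an upright plate (x 14 to 22, y -98 to 48, top z 128 mm); behind it a housing and a rack bar (x 55, y 0, top z 202 mm).
- wheel_axis (a point): Centre of the ratchet wheel (stand x 0, y 0, z 85 mm); its axis lies along the stand's x. Steel, 80 mm diameter, 12 mm thick, 10 saw teeth 9 mm high. With the pawl in, it can go back only 0.03 rad until a tooth is caught; forward the pawl clicks over the teeth. It takes 0.2 N m to turn (3 to 4 N at the knob) and stays where it is left.
- ratchet_wheel (a joint): Wheel angle (rad), about 0 at the start. Negative is backward: top of the wheel to +y, crank knob down, coupons down; a notch is 0.628 rad and 10 mm. With the pawl lifted, the first tooth's crest is past the nose at about -0.25; a pawl dropped in between -0.28 and -0.60 lies on the sloping back of the next tooth, and the wheel can be pushed on until that tooth is caught at about -0.65.
- crank_knob (a point): Centre of the black crank knob on the wheel, a round grip 18 mm thick, 38 mm long, pointing to the robot (stand x -23 to -61 mm, this point at -41), 60 mm from the wheel axis on its +y side. It starts 18 degrees above the axis level (z 104 mm) and one notch brings it to 18 degrees below (z 66 mm), on a circle. It can be pressed down from above.
- pawl (a joint): Pawl angle (rad): 0 nose fully down between two teeth, 0.1 nose on a crest, 1.45 thrown back against its stop. The pawl is a dark steel V hinged at pawl_pivot. Positive lifts the nose and swings the thumb lever to -y and down. 70 g, moved by its weight alone: let go below 0.65 rad it falls in, above 0.95 it falls back to its stop.
- pawl_pivot (a point): Pivot of the pawl (stand x 0, y -60, z 113 mm; axis along x), hub 19 mm wide. From it go the hooked nose arm, 62 mm long, at pawl angle 0 pointing to +y and 17 degrees up, over the wheel, and the thumb lever, 50 mm long, 1.40 rad further round (nearly upright at 0). Both are 8 mm thick and 10 mm wide (along x). Thrown back, the arm is about upright and the lever level to -y.
- lever_tip (a point): End of the thumb lever, a cross pin 9 mm thick and 28 mm long (along x), 50 mm from the pivot, moving with the pawl. A fingertip let down from above into the V between lever and nose arm can push the lever to -y to throw the pawl back, and, once it is thrown back, push the then upright nose arm to +y to put it in again.
- pawl_nose (a point): Catching edge of the pawl's nose, 60 mm from the pivot. It moves with the pawl.
- coupon_hanger: Rack bar with the round steel arm and two hanging copper strips (coupons 14 x 60 x 2 mm), geared to the wheel; not to be touched. The arm runs 194 mm above the bench from the bar (stand x 55, y 0 mm) to x 45, y 148 mm. This frame coincides with that of the stand at the start and comes down 10 mm a notch.
- coupon_foot (a point): Point midway between the lower ends of the two coupons, at stand x 45, y 120 mm, 50 mm above the bench at the start.
- dip_beaker: Tall glass beaker, 62 mm diameter, 96 mm high, fixed on the base plate round the coupons; origin at the centre of its underside, at stand x 45, y 120, z 12 mm.
- weighing_bottle: Glass weighing bottle with knobbed lid, 37 mm diameter, 71 mm high, loose on the base plate left of the crank, near stand x -40, y 135 mm; origin at the centre of its underside. Bystander.
- crucible: White porcelain crucible with lid, 45 mm diameter, 43 mm high, loose on the base plate in front of the pawl, near stand x -37, y -70 mm; origin at the centre of its underside. Bystander.
- dropper_bottle: Dropper bottle, 38 mm diameter, 109 mm high, loose on the bench right of the stand, near stand x 30, y -155 mm; origin at the centre of its underside. Bystander.
- tweezers: Steel tweezers, 120 mm long (along their y), 9 mm high, lying loose right of the stand; origin at the centre of the underside. Bystander.
- petri_dish: Petri dish with lid, 64 mm diameter, 17 mm high, loose on the bench to the right; origin at the centre of its underside. Bystander.
- timer: White bench timer, 55 x 66 x 20 mm, loose on the bench beyond the petri dish; origin at the centre of its underside. Bystander.

How it is judged:
By the outcome, as a careful person would: the job done as asked, in the order asked, and still so for the second after the job is handed in, with the robot touching nothing.
It also fails if it takes over 51 s, if anything falls off the work surface, if the arm or the gripper's body presses on something with over 40 N, if the wrist force passes 120 N, or if a joint passes its speed limit or range.

## Robot

A 6-joint arm with a two-finger parallel gripper is mounted at the origin on a cart in front of the work surface, level with it; the furniture and walls round the work are solid. World frame = base frame: x ahead of the robot, y to its left, z up, the work surface at z = 0. Lengths are in m, angles in degrees, forces in N, time in s.
With the tool pointing down it reaches from about 0.4 to 0.825 m from the base axis. Payload 7 kg.
Tool frame: the origin (TCP) lies on the centre line of the jaws, within the pads' length; the fingertips stand 8 mm ahead of it and the grasp point (between the pads) lies 11 mm behind it (r.tcp_to_tips is the distance from the TCP to the fingertips, in m); z points along the fingers, y is the direction in which the jaws open and shut (so a half turn about z gives the same grasp; the last joint's range is limited). The gripper opens to 88 mm and grips with 3 to 60 N. Pads are 19 mm wide; open, the fingers measure 130 mm over their backs; the gripper's body (78 mm by 193 mm) begins 47 mm behind the grasp point.
Start: joints at [-51.102, 20.546, 0.682, 0, -70.136, -16.507], TCP at [0.257, -0.624, 0.235] pointing down, gripper open.
Joint ranges: [-176.03, 176.03], [-82.01, 121.73], [-58.28, 71.71], [-173.87, 95.51], [-174.79, -0.11], [-173.66, 173.66]. Speed limits (degrees/s): [136.94, 136.94, 172.46, 180, 180, 180].

## Interface

Orientations are given as [roll, pitch, yaw] about the fixed x, y, z axes, in that order (R = Rz(yaw) Ry(pitch) Rx(roll)).
In Python, from plant import r gives the robot as it stands.
- The arm moves only by the tool drive_tool, never from a script. Its argument "plan" is text: rows parted by semicolons, each of 4 numbers parted by spaces: the shift along the tool's x, y, z in cm, then the turn about the tool's z in rad. A call has 1 to 8 rows; each row is the pose to reach, as a shift and turn from the pose commanded when the call began, along the tool's axes at that moment; what a row does not reach only later rows make up. A row lasts 1/8 s, in which the tool goes at most 62.5 mm and 10.7 degrees, less where a joint would pass 70% of its speed; a pose out of reach is approached as far as the arm can. A call with a gripper value outside its range is refused whole. "fingers" is the closure, from -1 (fully open) to 1 (shut), set as the call begins (left out, the last holds). The fingers move at their own pace and stop on an object; "squeeze" is the grip in N (left out, the last holds). Time passes only in rows, so rows that repeat a pose let the fingers close. It gives the time, the measured TCP pose, the force and the opening at its end, in the units of the state.
- r.get_state(): the state, without advancing time (a new reading comes with each control period).
- r.capture(name): name is "scene" or "top" or "wrist"; returns a dict with "frame" (420x560x3 uint8, red, green, blue), "fovy" (degrees; the focal length in pixels is half the picture's height over the tangent of half this angle, whatever the lens; pixels are square), "cx", "cy" (the principal point, pixels), "k1" (the pictures are not rectified: a ray, as slopes to the right and down, at radius r is drawn at 1 + k1 r^2 times it, then the intrinsics apply), "rvec" (rotation vector, rad) and "tvec" (3), from world to camera coordinates, as OpenCV has them. Camera axes: x right, y down, z forward; pixel columns grow to the right and rows downward; lengths in m; the calibration is good to about 2 mm. A picture is of the moment at which its call begins. There is no depth.
- r.close_job(): hands the job in, once; it reports no verdict.
The state is a dict: "time_s": time; "joints": joint angles; "qd": joint speeds; "joint_torque": joint torques, N m; "tcp_pos": TCP position; "eef_rot": TCP orientation; "contact_force": force on the tool from outside, world axes, zero at the start; "moment": the same for the moment, N m; "gripper_width": finger opening in m.
Only numpy, scipy, OpenCV 4.12 (cv2) and the standard library are available. Lean on these libraries where they do the work, as an engineer would, in place of code of your own. Each camera call takes 0.05 s, during which the arm holds its last target. There are 200 camera calls.

## Working session

There is one attempt and no reset: what is moved stays moved. The work goes in short steps, Python scripts to look and compute and a tool call to move; the robot and the scene stay as the last step left them, time stands still between calls to the robot, and variables do not carry over. Pictures are saved under pics/ and viewed, about 8 in all and at most 12, crops included, and the job is handed in when it is done.

Besides the shell and the picture viewer there is one more tool, called as a command line: name --argument value ..., lists and objects as JSON in quotes. drive_tool: Moves the arm, as the interface text tells. Its arguments: {"type":"object","properties":{"plan":{"type":"string"},"fingers":{"type":"number"},"squeeze":{"type":"number"}},"required":["plan"]}

```bash
mkdir -p pics; ls; cat > h.py <<'E'
import cv2,numpy as np
from plant import r
def cap(n,f=None):
    c=r.capture(n)
    if f: cv2.imwrite(f'pics/{f}.png',cv2.cvtColor(c['frame'],cv2.COLOR_RGB2BGR))
    return c
def cam(c):
    f=210/np.tan(np.radians(c['fovy']/2)); R=cv2.Rodrigues(np.array(c['rvec'],float))[0]; t=np.array(c['tvec'],float).ravel()
    return f,R,t
def ray(c,u,v):
    f,R,t=cam(c); d=np.array([(u-c['cx'])/f,(v-c['cy'])/f]); K=np.array([[f,0,c['cx']],[0,f,c['cy']],[0,0,1]])
    rd=np.hypot(*d); p=rd
    for _ in range(30): p=rd/(1+c['k1']*p*p)
    s=d*(p/rd if rd>0 else 1)
    return -R.T@t, R.T@np.array([s[0],s[1],1])
def onz(c,u,v,z):
    o,d=ray(c,u,v); return o+d*(z-o[2])/d[2]
def proj(c,P):
    f,R,t=cam(c); q=(R@np.atleast_2d(P).T).T+t; s=q[:,:2]/q[:,2:]
    s=s*(1+c['k1']*(s**2).sum(1,keepdims=True)); return s*f+[c['cx'],c['cy']]
def tri(c1,p1,c2,p2):
    o1,d1=ray(c1,*p1);o2,d2=ray(c2,*p2)
    s=np.linalg.lstsq(np.c_[d1,-d2],o2-o1,rcond=None)[0]
    a=o1+d1*s[0];b=o2+d2*s[1]; return (a+b)/2,np.linalg.norm(a-b)
E
python3 - <<'E'
from h import *
for n in ['scene','top']:
    c=cap(n,n+'0'); f,R,t=cam(c); print(n,-R.T@t,R[2],f,c['k1'])
print(r.get_state(), r.tcp_to_tips)
E
```

```text
pics
scene [ 0.2417674  -0.85818769  0.66662488] [ 0.3358602   0.73223335 -0.59247974] 458.1480548309238 -0.11867340189437896
top [ 0.47740538 -0.16888039  1.09010338] [ 0.05591824 -0.02420649 -0.99814187] 475.0247068808498 -0.1099289814421822
{'time_s': 0.1, 'joints': array([-5.11010602e+01,  2.05860670e+01,  6.39291377e-01, -1.58675950e-02,
       -7.01360471e+01, -1.65055710e+01]), 'qd': array([-0.04233647, -0.11857248,  0.09183094,  0.00608166,  0.01650396,
       -0.03067844]), 'joint_torque': array([-1.43230507e-03, -5.84162557e+01,  2.93747842e+01,  7.01533914e+00,
        1.01850060e-02, -6.09446693e-05]), 'tcp_pos': array([ 0.25694195, -0.62372919,  0.23373856]), 'eef_rot': array([ 1.79916352e+02, -9.22978021e-03, -1.57612027e+02]), 'contact_force': array([ 0.62097121, -0.13402854,  0.95023233]), 'moment': array([-0.01860775, -0.00313518, -0.02304326]), 'gripper_width': 0.08773652851846998} 0.008
```

View pics/scene0.png

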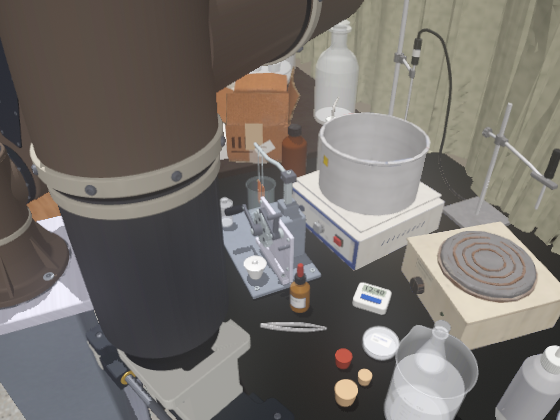

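View pics/top0.png

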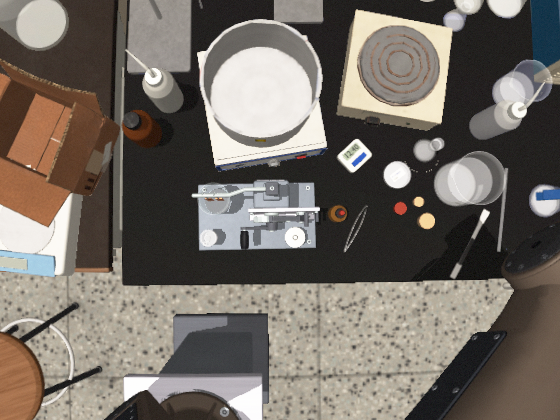

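The top view shows the stand with its base plate at about (197,186) to (316,250), the knob at (244,239) and the crucible at (295,237). The scene view shows it at about (270,240). Next I'll get the plate pose and an enlarged crop.

```bash
python3 - <<'E'
from h import *
c=cap('top')
im=cv2.cvtColor(c['frame'],cv2.COLOR_RGB2BGR)
crop=im[170:265,180:380]
cv2.imwrite('pics/top1.png',cv2.resize(crop,None,fx=4,fy=4,interpolation=cv2.INTER_CUBIC))
hsv=cv2.cvtColor(im,cv2.COLOR_BGR2HSV)
m=(hsv[...,2]>70).astype(np.uint8); m[:176]=0;m[258:]=0;m[:,:185]=0;m[:,326:]=0
m=cv2.morphologyEx(m,cv2.MORPH_OPEN,np.ones((3,3)))
n,l,s,_=cv2.connectedComponentsWithStats(m); k=1+np.argmax(s[1:,4]); print(s[k])
cn=max(cv2.findContours((l==k).astype(np.uint8),0,2)[0],key=cv2.contourArea)
rc=cv2.minAreaRect(cn); b=cv2.boxPoints(rc); print(rc); 
W=np.array([onz(c,*p,.012) for p in b]);print(b,W)
print([np.linalg.norm(W[i]-W[i-1]) for i in range(4)])
E
```

```text
[ 192  179  128   72 7787]
((255.7616729736328, 214.0377960205078), (69.700927734375, 126.7526626586914), 88.75463104248047)
[[191.64287 180.573  ]
 [318.3656  177.81815]
 [319.8805  247.5026 ]
 [193.15775 250.25745]] [[ 0.59618645 -0.00461496  0.012     ]
 [ 0.60000245 -0.29403018  0.012     ]
 [ 0.44095612 -0.29500855  0.012     ]
 [ 0.4378281  -0.00778068  0.012     ]]
[np.float64(0.15838999006891377), np.float64(0.289440376811277), np.float64(0.15904933855736955), np.float64(0.28724490081224413)]
```

View pics/top1.png

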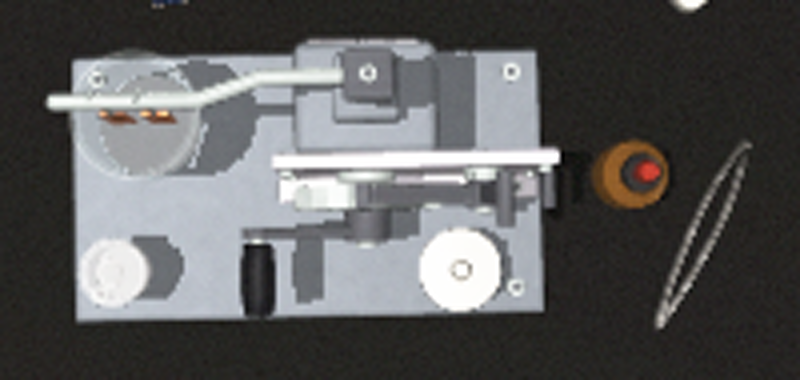

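```bash
cat >> h.py <<'E'
def f2(p): return np.array(p)/4+[180-.375,170-.375]
E
python3 - <<'E'
from h import *
c=cap('top')
pts=[(72,58),(542,50),(545,311),(77,321)]
L=np.array([(85,165),(85,-101),(-65,-101),(-65,165)])/1e3
W=np.array([onz(c,*f2(p),.012) for p in pts])[:,:2]
lc=L.mean(0);wc=W.mean(0);A=L-lc;B=W-wc
th=np.arctan2((A[:,0]*B[:,1]-A[:,1]*B[:,0]).sum(),(A*B).sum())
R=np.array([[np.cos(th),-np.sin(th)],[np.sin(th),np.cos(th)]]);o=wc-R@lc
print('yaw',np.degrees(th),'o',o,'res mm',1e3*(W-(L@R.T+o)))
np.save('stand.npy',[*o,th])
S=lambda x,y,z: np.r_[R@[x/1e3,y/1e3]+o,z/1e3]
s=cap('scene')
ims=[]
P={'knob':S(-41,57,104),'knobend':S(-61,57,104),'pivot':S(0,-60,113),'tip-':S(-14,-66,163),'tip+':S(14,-66,163),'plate1':S(14,48,128),'plate2':S(14,-98,128),'rack':S(55,0,202),'arm':S(45,148,194)}
for cc,(a,b,w,h) in ((c,(180,170,150,95)),(s,(205,130,130,160))):
    im=cv2.cvtColor(cc['frame'],cv2.COLOR_RGB2BGR)[b:b+h,a:a+w]
    k=590//h if h>100 else 4
    im=cv2.resize(im,None,fx=k,fy=k,interpolation=cv2.INTER_CUBIC)
    for n,p in P.items():
        q=proj(cc,p)[0]; q=((q-[a,b]+.5)*k-.5); cv2.circle(im,tuple(int(v) for v in q),2,(0,0,255),-1); print(n,q.round(1))
    ims.append(im)
H=max(i.shape[0] for i in ims)
ims=[cv2.copyMakeBorder(i,0,H-i.shape[0],0,0,0) for i in ims]
o=np.hstack(ims);print(o.shape,k); cv2.imwrite('pics/ov.png',o[:, :])
E
```

```text
yaw 0.498406045948367 o [ 0.50478315 -0.18491989] res mm [[-0.43055588  0.89912879]
 [-0.50752563 -1.24354192]
 [ 0.70271006  0.60344482]
 [ 0.23537145 -0.25903169]]
knob [260.  277.9]
knobend [260.7 316.6]
pivot [485.3 194. ]
tip- [506.1 219.4]
tip+ [504.8 162.1]
plate1 [274.1 169.5]
plate2 [561.5 164.1]
rack [369.7  73.6]
arm [ 56.9 101.9]
knob [ 85.6 240.5]
knobend [ 57.9 247.6]
pivot [209.  314.6]
tip- [191.6 262.4]
tip+ [233.9 251.1]
plate1 [164.  200.1]
plate2 [255.3 326.1]
rack [249.9 129.5]
arm [149.5  42. ]
(480, 990, 3) 3
```

View pics/ov.png

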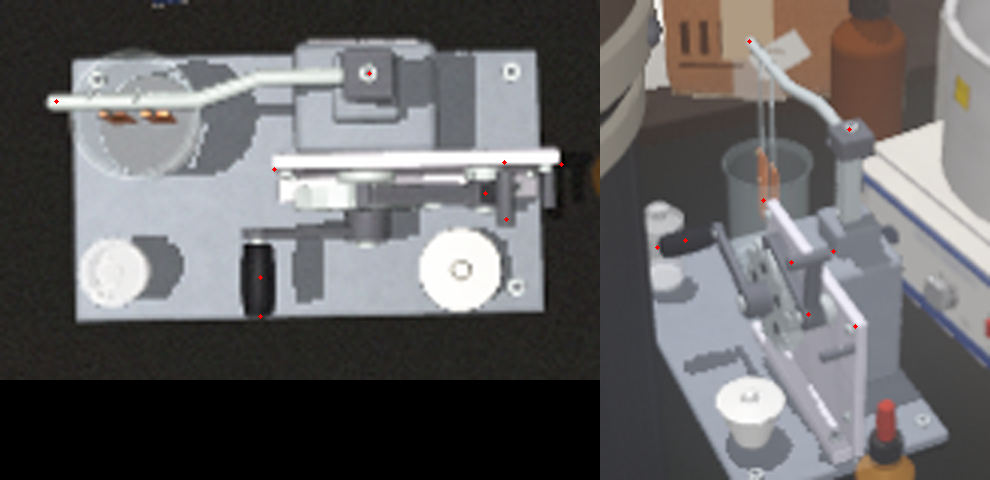

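The overlay shows my predicted points on the pin, knob, rack top and arm end, all to within about 2 px. The stand pose is therefore good: origin (0.505, -0.185), yaw 0.5°. I'll work with one open finger, jaws along the stand's x, so the gripper body stays clear of the rack.

drive_tool --plan "-4.1 3.7 0 -0.149; -8.2 7.4 0 -0.297; -12.3 11 0 -0.446; -16.5 14.7 0 -0.595; -20.6 18.4 0 -0.743; -24.7 22 0 -0.892; -28.8 25.7 0 -1.04; -32.9 29.4 0 -1.189" --fingers -1

```text
time_s: 1.25
tcp_pos: [0.4498, -0.2252, 0.2348]
eef_rot: [-180.0, -0.0, -89.2]
contact_force: [1.3, -0.0, 1.1]
gripper_width: 0.0877
```

```bash
cat >> h.py <<'E'
def st():
    s=r.get_state(); x,y,t=np.load('stand.npy'); p=s['tcp_pos']; d=p[:2]-[x,y]; c,n=np.cos(t),np.sin(t)
    print('t',round(s['time_s'],2),'stand mm',(1e3*np.array([c*d[0]+n*d[1],-n*d[0]+c*d[1],p[2]])).round(1),'rot',s['eef_rot'].round(1),'F',s['contact_force'].round(1),'w',s['gripper_width'])
E
python3 - <<'E'
from h import *
a=cap('wrist'); b=cap('scene'); st()
f=lambda c:cv2.cvtColor(c['frame'],cv2.COLOR_RGB2BGR)
w=cv2.resize(f(a),(400,300)); s=cv2.resize(f(b)[100:310,160:440],(400,300),interpolation=cv2.INTER_CUBIC)
cv2.imwrite('pics/a.png',np.hstack([w,s]))
E
```

```text
t 1.35 stand mm [-53.9 -37.9 234.9] rot [-179.9    0.   -89. ] F [ 0.9 -0.  -0.2] w 0.08765277758360397
```

View pics/a.png

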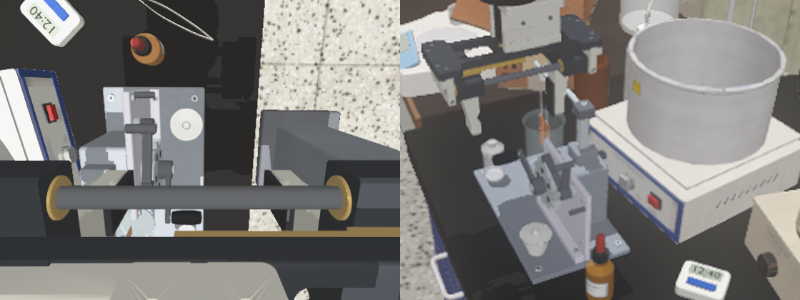

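The wrist view shows open fingers straddling the region, with the pin and knob visible below. The scene view shows the near-plate finger over the pawl. Next I lower the finger into the V.

drive_tool --plan "0.3 0 2 0; 0.3 0 4.5 0; 0.3 0 6.5 0; 0.3 0 8 0; 0.3 0 8.8 0; 0.3 0 8.8 0"

```text
time_s: 2.1
tcp_pos: [0.4492, -0.2301, 0.1464]
eef_rot: [180.0, -0.0, -89.5]
contact_force: [-0.3, -0.5, 0.2]
gripper_width: 0.0874
```

```bash
python3 - <<'E'
from h import *
b=cap('scene'); a=cap('top'); st()
f=lambda c:cv2.cvtColor(c['frame'],cv2.COLOR_RGB2BGR)
s=cv2.resize(f(b)[140:290,200:340],None,fx=4,fy=4,interpolation=cv2.INTER_CUBIC)
cv2.imwrite('pics/b.png',s)
E
```

```text
t 2.2 stand mm [-55.4 -44.7 147.1] rot [-180.    -0.   -89.5] F [-0.4  0.1 -0.1] w 0.08759051654308002
```

View pics/b.png

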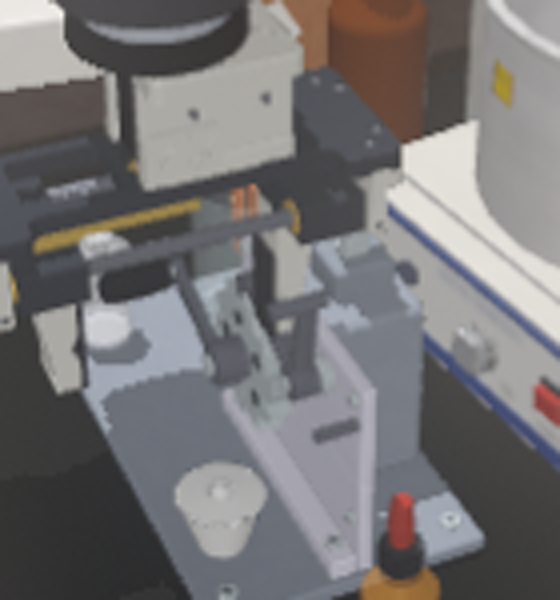

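The finger stands in the V behind the cross pin at (290,280), touching nothing. Now the push to -y.

drive_tool --plan "0.7 0 0 0; 1.4 0 0.2 0; 2 0 0.4 0; 2.7 0 0.6 0; 3.4 0 0.7 0; 4.1 0 0.7 0; 4.7 0 0.7 0; 5.2 0 0.7 0"

```text
time_s: 3.2
tcp_pos: [0.4498, -0.2824, 0.1396]
eef_rot: [-180.0, 0.0, -89.5]
contact_force: [0.3, -0.1, 1.1]
gripper_width: 0.0877
```

drive_tool --plan "0 0 0 0; 0 0 0 0"

```text
time_s: 3.45
tcp_pos: [0.4498, -0.2819, 0.1396]
eef_rot: [180.0, 0.0, -89.5]
contact_force: [-0.6, 0.7, 0.8]
gripper_width: 0.0876
```

```bash
python3 - <<'E'
from h import *
b=cap('scene'); st()
f=lambda c:cv2.cvtColor(c['frame'],cv2.COLOR_RGB2BGR)
s=cv2.resize(f(b)[140:290,200:340],None,fx=4,fy=4,interpolation=cv2.INTER_CUBIC)
cv2.imwrite('pics/c.png',s)
E
```

```text
t 3.5 stand mm [-55.8 -96.4 139.6] rot [-180.     0.   -89.5] F [-0.4  0.1  0.3] w 0.08729475741091056
```

View pics/c.png

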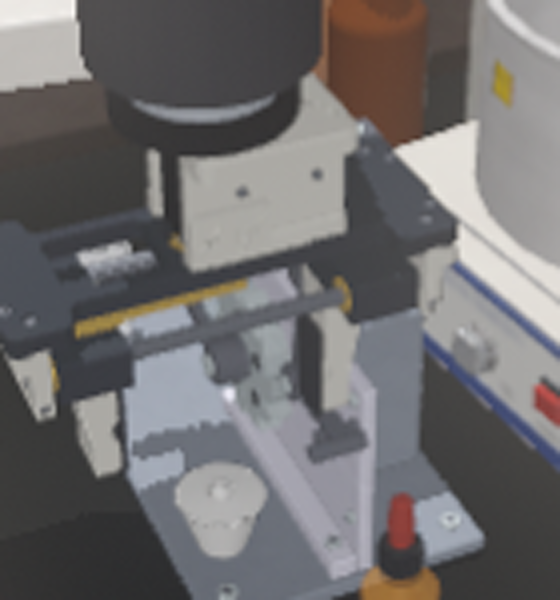

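The pin now sits low at (335,440), so the lever is level and the pawl is thrown back with no force on the tool. Next I lift, go over the knob and come down above it.

drive_tool --plan "0 0 -4 0; 0 0 -7 0; -3.5 1.5 -7 0; -8 3 -7 0; -12 3.9 -7 0; -15.3 3.9 -7 0; -15.3 3.9 -4 0; -15.3 3.9 -0.8 0"

```text
time_s: 4.5
tcp_pos: [0.4099, -0.1285, 0.1476]
eef_rot: [-179.9, 0.0, -89.4]
contact_force: [0.0, 0.7, 0.1]
gripper_width: 0.0874
```

```bash
python3 - <<'E'
from h import *
b=cap('scene'); st()
f=lambda c:cv2.cvtColor(c['frame'],cv2.COLOR_RGB2BGR)
s=cv2.resize(f(b)[140:290,190:340],None,fx=4,fy=4,interpolation=cv2.INTER_CUBIC)
cv2.imwrite('pics/d.png',s)
E
```

```text
t 4.55 stand mm [-97.2  57.2 143.4] rot [179.8   0.  -89.5] F [-3.5 -0.4 -4.9] w 0.08748730361542921
```

View pics/d.png

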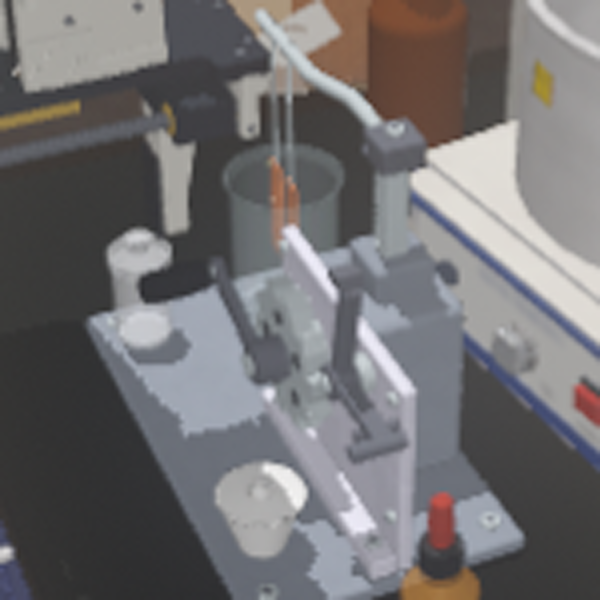

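The pawl is thrown back with its arm upright at (350,320). The finger (175,220) hangs above the knob (180,285). Let it settle, then press slowly.

drive_tool --plan "0 0 0.5 0; 0 0 1 0; 0 0 1.5 0; 0 0 2 0; 0 0 2.3 0; 0 0 2.6 0; 0 0 2.9 0; 0 0 3.2 0"

```text
time_s: 5.55
tcp_pos: [0.41, -0.1291, 0.1157]
eef_rot: [-179.9, 0.0, -89.5]
contact_force: [-0.5, 3.0, 4.8]
gripper_width: 0.0877
```

drive_tool --plan "0 0 0.3 0; 0 0 0.6 0; 0 0 0.9 0; 0 0 1.2 0; 0 0 1.5 0; 0 0 1.7 0; 0 0 1.7 0"

```text
time_s: 6.42
tcp_pos: [0.4091, -0.1295, 0.0983]
eef_rot: [180.0, -0.0, -89.5]
contact_force: [-0.4, 0.1, 0.3]
gripper_width: 0.0877
```

```bash
python3 - <<'E'
from h import *
st()
E
```

```text
t 6.42 stand mm [-95.2  56.3  98.3] rot [180.   -0.  -89.5] F [-0.4  0.1  0.3] w 0.08770860125742218
```

drive_tool --plan "0 0 -1 0; 0 0 -4 0; 0 0 -8 0; 0 0 -11 0; 0 0 -11 0"

```text
time_s: 7.05
tcp_pos: [0.4103, -0.1295, 0.2113]
eef_rot: [-179.8, 0.0, -89.5]
contact_force: [0.2, 1.0, -0.7]
gripper_width: 0.088
```

```bash
python3 - <<'E'
from h import *
b=cap('scene'); st()
x0,y0,t=np.load('stand.npy');R=np.array([[np.cos(t),-np.sin(t)],[np.sin(t),np.cos(t)]])
f=lambda c:cv2.cvtColor(c['frame'],cv2.COLOR_RGB2BGR)
s=cv2.resize(f(b)[140:290,190:340],None,fx=4,fy=4,interpolation=cv2.INTER_CUBIC)
for w,col in ((0,(0,255,0)),(-.28,(255,0,0)),(-.4,(0,0,255)),(-.6,(255,0,255))):
    a=np.radians(18)+w
    for x in (-61,-23):
        q=proj(b,np.r_[R@[x/1e3,.06*np.cos(a)]+[x0,y0],.085+.06*np.sin(a)])[0]
        q=(q-[190,140]+.5)*4; cv2.circle(s,tuple(int(v) for v in q),3,col,-1)
cv2.imwrite('pics/e.png',s)
E
```

```text
t 7.1 stand mm [-94.9  56.4 209.7] rot [-179.9    0.   -89.5] F [ 0.2  0.4 -0.9] w 0.08753193215033726
```

View pics/e.png

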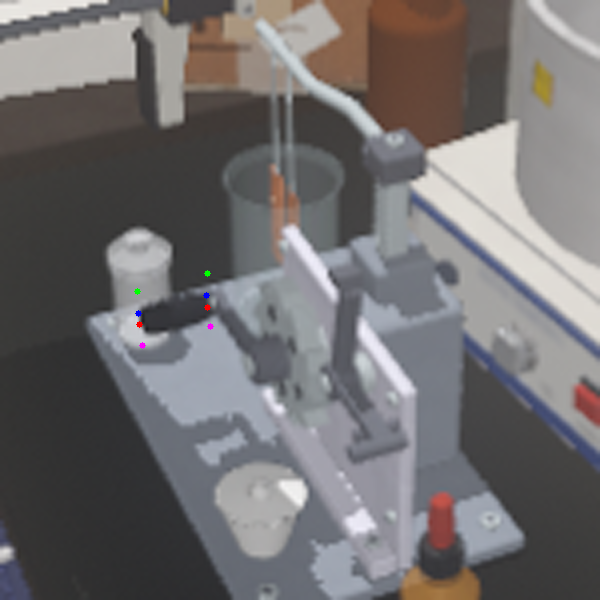

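The knob lies at about the -0.4 rad mark (ends at (145,317) and (212,305)), so the wheel is at roughly -0.38 rad. Now I put the pawl back in.

drive_tool --plan "3 -1 0 0; 7 -2 0 0; 11 -3.2 0 0; 14 -3.9 0 0; 15.2 -3.9 0.3 0; 15.2 -3.9 3 0; 15.2 -3.9 5.5 0; 15.2 -3.9 6.8 0"

```text
time_s: 8.1
tcp_pos: [0.4483, -0.2802, 0.1388]
eef_rot: [179.8, 0.1, -89.5]
contact_force: [0.6, -0.9, 0.1]
gripper_width: 0.0879
```

drive_tool --plan "0 0 0 0; 0 0 0 0"

```text
time_s: 8.35
tcp_pos: [0.4503, -0.2809, 0.1414]
eef_rot: [-179.9, -0.0, -89.5]
contact_force: [-0.5, -0.5, 0.0]
gripper_width: 0.0873
```

```bash
python3 - <<'E'
from h import *
st()
E
```

```text
t 8.35 stand mm [-55.3 -95.5 141.4] rot [-179.9   -0.   -89.5] F [-0.5 -0.5  0. ] w 0.08725776613224587
```

drive_tool --plan "-0.8 0 0 0; -1.6 0 0 0; -2.3 0 0 0; -3 0 0 0; -3.6 0 0 0; -4.3 0 -0.3 0; -5 0 -0.6 0; -5.3 0 -0.6 0"

```text
time_s: 9.35
tcp_pos: [0.4496, -0.2275, 0.147]
eef_rot: [-180.0, -0.0, -89.5]
contact_force: [0.2, 0.7, 0.3]
gripper_width: 0.0874
```

drive_tool --plan "0 0 0 0; 0 0 -3 0; 0 0 -6.5 0; 0 0 -6.5 0"

```text
time_s: 9.85
tcp_pos: [0.4509, -0.2285, 0.2142]
eef_rot: [-179.7, -0.1, -89.5]
contact_force: [-0.4, -0.1, -0.3]
gripper_width: 0.0875
```

```bash
python3 - <<'E'
from h import *
b=cap('scene'); st()
f=lambda c:cv2.cvtColor(c['frame'],cv2.COLOR_RGB2BGR)
s=cv2.resize(f(b)[140:290,190:340],None,fx=4,fy=4,interpolation=cv2.INTER_CUBIC)
cv2.imwrite('pics/f.png',s)
E
```

```text
t 9.9 stand mm [-55.3 -42.7 212.5] rot [-179.9   -0.   -89.5] F [-0.5 -0.7 -0.7] w 0.08782861482828799
```

View pics/f.png

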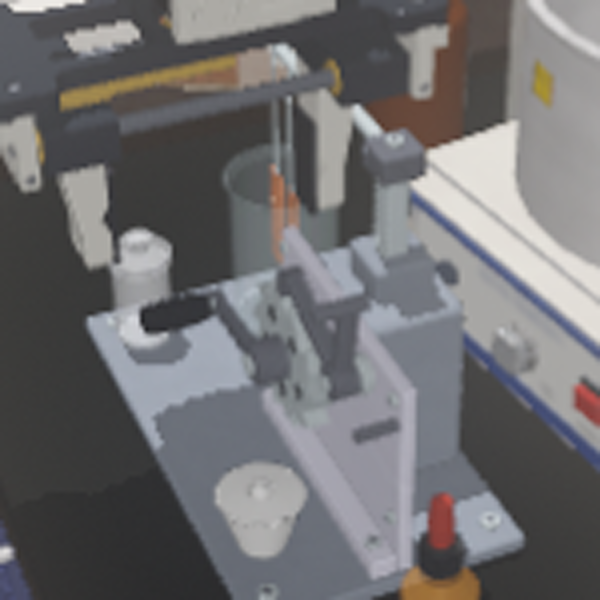

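The pawl is in again: lever nearly upright with its pin at (335,290), nose on the wheel. Now I press the knob on until the tooth is caught.

drive_tool --plan "-3 2 0 0; -7 4 0 0; -10 4 0 0; -10 4 1 0; -10 4 4.5 0; -10 4 8 0; -10 4 10 0; -10 4 10 0"

```text
time_s: 10.9
tcp_pos: [0.4066, -0.129, 0.1094]
eef_rot: [179.7, -0.0, -89.5]
contact_force: [-0.1, 0.2, -0.3]
gripper_width: 0.0878
```

drive_tool --plan "0 0 0.4 0; 0 0 0.8 0; 0 0 1.2 0; 0 0 1.5 0; 0 0 1.8 0; 0 0 2 0"

```text
time_s: 11.65
tcp_pos: [0.4086, -0.1282, 0.0916]
eef_rot: [-180.0, 0.0, -89.5]
contact_force: [0.0, 1.0, 2.4]
gripper_width: 0.0877
```

drive_tool --plan "0 0 0.2 0; 0 0 0.4 0; 0 0 0.5 0; 0 0 0.5 0"

```text
time_s: 12.15
tcp_pos: [0.4085, -0.1284, 0.0865]
eef_rot: [-180.0, -0.0, -89.5]
contact_force: [0.4, -1.7, 1.9]
gripper_width: 0.0877
```

drive_tool --plan "0 0 0.1 0; 0 0 0.2 0; 0 0 0.2 0"

```text
time_s: 12.52
tcp_pos: [0.4085, -0.1284, 0.0846]
eef_rot: [-180.0, -0.0, -89.5]
contact_force: [1.3, -1.6, 1.6]
gripper_width: 0.0878
```

drive_tool --plan "0 0 0.1 0; 0 0 0.1 0"

```text
time_s: 12.78
tcp_pos: [0.4085, -0.1283, 0.0835]
eef_rot: [-180.0, -0.0, -89.5]
contact_force: [1.2, -1.0, 2.4]
gripper_width: 0.0876
```

drive_tool --plan "0 0 0.1 0; 0 0 0.1 0"

```text
time_s: 13.02
tcp_pos: [0.4084, -0.1283, 0.0825]
eef_rot: [180.0, 0.0, -89.5]
contact_force: [0.2, -2.3, 2.8]
gripper_width: 0.0875
```

drive_tool --plan "0 0 0.1 0; 0 0 0.1 0"

```text
time_s: 13.28
tcp_pos: [0.4085, -0.1284, 0.0816]
eef_rot: [-180.0, -0.0, -89.5]
contact_force: [-0.1, -2.6, 4.8]
gripper_width: 0.0874
```

drive_tool --plan "0 0 0.05 0; 0 0 0.05 0"

```text
time_s: 13.52
tcp_pos: [0.4085, -0.1284, 0.0813]
eef_rot: [-180.0, -0.0, -89.5]
contact_force: [-0.8, -2.4, 7.5]
gripper_width: 0.0874
```

drive_tool --plan "0 0 0.05 0; 0 0 0.05 0"

```text
time_s: 13.78
tcp_pos: [0.4086, -0.1285, 0.0811]
eef_rot: [-180.0, -0.0, -89.5]
contact_force: [-1.6, -1.6, 10.1]
gripper_width: 0.0874
```

The force climbed from about 3 N to 10 N while the TCP hardly moved (0.2 mm for a 0.5 mm step), so the tooth is caught. Lift away and check.

drive_tool --plan "0 0 -0.5 0; 0 0 -3 0; 0 0 -7 0; 0 0 -12 0; 0 0 -14 0; 0 0 -14 0"

```text
time_s: 14.52
tcp_pos: [0.4088, -0.1279, 0.2217]
eef_rot: [-179.9, 0.1, -89.5]
contact_force: [-0.2, -0.6, -0.8]
gripper_width: 0.0874
```

```bash
python3 - <<'E'
from h import *
b=cap('scene'); st()
x0,y0,t=np.load('stand.npy');R=np.array([[np.cos(t),-np.sin(t)],[np.sin(t),np.cos(t)]])
f=lambda c:cv2.cvtColor(c['frame'],cv2.COLOR_RGB2BGR)
s=cv2.resize(f(b)[140:290,190:340],None,fx=4,fy=4,interpolation=cv2.INTER_CUBIC)
S=lambda x,y,z:np.r_[R@[x/1e3,y/1e3]+[x0,y0],z/1e3]
pts=[]
for w,col in ((-.4,(0,0,255)),(-.65,(255,0,255))):
    a=np.radians(18)+w
    pts+=[(S(x,60*np.cos(a),85+60*np.sin(a)),col) for x in (-61,-23)]
for th,col in ((0,(0,255,0)),(.1,(0,255,255)),(.25,(0,128,255))):
    a=np.radians(17)+1.4+th
    pts.append((S(-14,-60+50*np.cos(a),113+50*np.sin(a)),col))
for p,col in pts:
    q=(proj(b,p)[0]-[190,140]+.5)*4; cv2.circle(s,tuple(int(v) for v in q),2,col,-1)
cv2.imwrite('pics/g.png',s)
E
```

```text
t 14.57 stand mm [-96.2  57.8 220.4] rot [-180.     0.   -89.5] F [-0.4 -0.1 -0.8] w 0.08790963846228153
```

View pics/g.png

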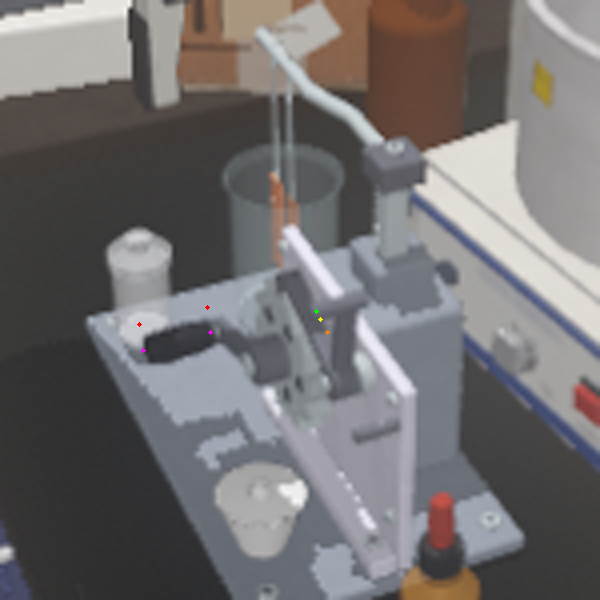

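The knob lies on the -0.65 rad mark (144,350)/(210,332). The near end of the pin is on the mark for pawl angle 0 (about (317,310)). The arm is clear and the bottle, crucible and dropper bottle stand as before. Handing in.

```bash
python3 -c "
from plant import r
print(r.close_job())"
```

```text
the job is handed in; nothing more can be done
None
```

The wheel is locked one notch back and the job is handed in at about 14.6 s of the 51 s allowed. No verdict was reported.

- **What I did:** Using one open fingertip, I threw the pawl back and pressed the knob down to about -0.38 rad. I then pushed the pawl over so it dropped in behind the next tooth, and pressed the knob on until that tooth was caught.
- **Catch:** The force rose from about 3 N to 10 N while the finger hardly moved, and I stopped there.
- **Last checks:** In the last picture the knob lies on the -0.65 rad mark and the pawl's pin on the mark for angle 0, nose fully down. The finger was well clear, with no measurable force on the tool.
- **Bystanders:** The weighing bottle, crucible and dropper bottle look unmoved. I did not re-check the tweezers, petri dish and timer at the end; the arm only passed well above that side on its way in.

No check failed or disagreed.

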